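# Press the clock wheel on the right hand press

### The job

Of the three small hand presses, find the one with a brass wheel lying on its anvil, and with the fingertips gently press its red cap from above all the way down so that the foot bears on the wheel. Keep it down for about a second, then let the cap spring fully back up and withdraw. Do not touch the other two presses or the wheel, do not grip the cap or anything else, and leave the loose things where they lie.

Things in the scene. Friction and masses are not known exactly. Their poses are not given: they have to be found in the camera images.
- press_a: The press to use: grey cast hand press fixed to the bench, the only one of three alike with a brass wheel on its steel anvil. Origin: underside, below the vertical spindle axis; z up. Base x -40..40, y -62..69, 26 mm high. Anvil on the axis, 50 mm across, top at z 40. Neck 22 mm thick at y +53 carries a 28 mm barrel on the axis, z 85..125; only the red cap is higher.
- cap_a (a point): Centre of the flat top of press_a's red cap (30 mm across, 14 thick, flat top 24 across), 161 mm above the bench at rest. It slides straight down 20 mm to a stop and springs back by itself. Push: 1 N at first, +0.12 N/mm; after 12 mm the foot meets the wheel: 1 N more, and +0.35 N/mm: 7 to 8 N at the stop, rigid beyond.
- foot_a: Spring-mounted steel foot under press_a's spindle, 9 mm across; origin: centre of its underside, 58 mm above the bench at rest, 12 mm above the wheel's hub. It goes down with the cap until it meets the wheel, then springs back into the spindle.
- wheel: Brass clock wheel with teeth and five spokes, 44 mm across, 4 mm thick, hub 12 mm across and 6 mm high, about 30 g, lying loose on press_a's anvil, centred under the spindle to within 2 mm. Origin: centre of its underside.
- press_b: Same build and size as press_a, but its anvil is empty. Origin and axes as for press_a. Leave alone.
- cap_b (a point): Centre of the flat top of press_b's red cap, 161 mm above the bench at rest. Leave alone.
- press_c: Same build and size as press_a, but its anvil is empty. Origin and axes as for press_a. Leave alone.
- cap_c (a point): Centre of the flat top of press_c's red cap, 161 mm above the bench at rest. Leave alone.
- spare_wheel: Bystander: a second brass wheel like the other, lying loose on the bench, 44 mm across. Origin: centre of its underside.
- pot_clear: Bystander: round clear pot with white lid, 41 mm across, 24 mm high, loose. Origin: centre of its underside.
- pot_blue: Bystander: round clear pot with blue lid, 41 mm across, 24 mm high, loose. Origin: centre of its underside.
- loupe: Bystander: black eyeglass loupe, 40 mm across, 26 mm high, loose. Origin: centre of its underside.
- caliper: Bystander: steel figure-eight caliper lying flat, 120 x 48 mm, 8 mm high, loose. Origin: centre of its underside, x along its length.
- screwdriver: Bystander: screwdriver 120 mm long lying on the bench, loose, its length along its x axis.

How it is judged:
By the outcome, as a careful person would: the job done as asked, in the order asked, and still so for the second after the job is handed in, with the robot touching nothing.
It also fails if it takes over 40 s, if anything falls off the work surface, if the arm or the gripper's body presses on something with over 40 N, if the wrist force passes 120 N, or if a joint passes its speed limit or range.

### The arm

A 7-joint arm with a two-finger parallel gripper is mounted at the origin on the work surface. World frame = base frame: x ahead of the robot, y to its left, z up, the work surface at z = 0. Lengths are in mm, angles in rad, forces in N, time in s.
With the tool pointing down it reaches from about 425 to 875 mm from the base axis. Payload 4.7 kg.
Tool frame: the origin (TCP) lies at the centre of the arm's flange, where the gripper is bolted on; the fingertips stand 182 mm ahead of it and the grasp point (between the pads) lies 164 mm ahead of it; z points along the fingers, y is the direction in which the jaws open and shut (so a half turn about z gives the same grasp; the last joint's range is limited). The gripper opens to 87 mm and grips with 3 to 60 N. Pads are 19 mm wide; open, the fingers measure 117 mm over their backs; the gripper's body (75 mm by 190 mm) begins 51 mm behind the grasp point.
Start: joints at [1.276, 0.321, -0.07, 1.45, 0.023, 1.371, -0.057], TCP at [197.528, -619.265, 404.787] pointing down, gripper open.
Joint ranges: [-2.86, 2.86], [-0.3, 2.09], [-1.38, 1.24], [0.06, 2.45], [-1.56, 4.7], [0.09, 2.05], [-2.69, 2.69]. Speed limits (rad/s): [2.57, 2.57, 3.14, 3.14, 3.14, 3.14, 3.14].

### API

Orientations are given as a unit quaternion [x, y, z, w].
In Python, from bench import env, get_image, camera_info gives the robot as it stands.
- The arm moves only by the shell command python3 -m pendant 'ROWS' [FORCE]. ROWS is JSON, a list of rows, each a list of 3 entries, a list of its own where there are three numbers: the shift along the tool's x, y, z in units of 40 mm (1.0 is 40 mm), then the turn, a rotation vector about the tool's x, y, z in rad, then the opening, from 0 (shut) to 1 (fully open). In form: [[[dx, dy, dz], [ax, ay, az], hand], ...]. A call has 1 to 5 rows; each row shifts and turns the commanded pose from where the row before left it, along the tool's axes as they then stand; what a row does not reach is not made up. A row lasts 1/12 s, in which the tool goes at most 41.7 mm and 7.16 degrees, less where a joint would pass 70% of its speed; a pose out of reach is approached as far as the arm can. A call is refused whole if a number of a shift passes 1 or a number of a turn 0.125, either way. A call with a gripper value outside its range is refused whole. The fingers move at their own pace and stop on an object; FORCE is the grip in N (left out, the last holds). Time passes only in rows, so rows that do not move let the fingers close. It gives the time, the measured TCP pose, the force and the opening at its end, in the units of the state.
- env.get_obs(): the state, without advancing time (a new reading comes with each control period).
- get_image(name): name is "scene" or "top" or "wrist"; returns the picture (480x640x3 uint8, blue, green, red); there is no depth.
- camera_info(name): a dict with "intrinsics" (3x3 intrinsics, pixels), "dist_coeffs" ([k1, k2, p1, p2, k3] as OpenCV has them; the pictures are not rectified), "R" (3x3) and "t" (3): a world point X has camera coordinates R X + t. Camera axes: x right, y down, z forward; pixel columns grow to the right and rows downward; lengths in mm; the calibration is good to about 2 mm. A picture is of the moment at which its call begins: read the wrist's pose just before it. camera_info takes no time and is no camera call; for the wrist camera it gives the pose at the moment of the call.
- env.job_done(): hands the job in, once; it reports no verdict.
The state is a dict: "t": time; "joint_pos": joint angles; "dq": joint speeds; "tau": joint torques, N m; "tool_pos": TCP position; "tool_rot": TCP orientation; "wrist_force": force on the tool from outside, world axes, zero at the start; "torque": the same for the moment, N m; "width": finger opening in mm.
Only numpy, scipy, OpenCV 4.12 (cv2) and the standard library are available. Lean on these libraries where they do the work, as an engineer would, in place of code of your own. Each camera call takes 0.05 s, during which the arm holds its last target.

## Working session

There is one attempt and no reset: what is moved stays moved. The work goes in short steps, Python scripts to look and compute and a shell command to move; the robot and the scene stay as the last step left them, time stands still between calls to the robot, and variables do not carry over. Pictures are saved under pics/ and viewed, and the job is handed in when it is done.

```bash
mkdir -p pics; ls
python3 - <<'E'
from bench import env,get_image,camera_info
import cv2
for n in ("scene","top","wrist"):
    cv2.imwrite(f"pics/{n}0.png",get_image(n))
    c=camera_info(n);print(n,c)
o=env.get_obs();print(o)
E
```

```text
pics
scene {'intrinsics': array([[503.8965408 ,   0.        , 317.55728018],
       [  0.        , 503.8965408 , 241.80007938],
       [  0.        ,   0.        ,   1.        ]]), 'dist_coeffs': array([-0.00037967,  0.        ,  0.        ,  0.        ,  0.        ]), 'R': array([[-0.4819077 ,  0.87604091,  0.01781243],
       [ 0.67508496,  0.38416846, -0.62982131],
       [-0.55859221, -0.29149084, -0.77653579]]), 't': array([ 275.76571232, -304.91624721, 1439.87955015])}
top {'intrinsics': array([[529.11713319,   0.        , 321.8685084 ],
       [  0.        , 529.11713319, 237.50603241],
       [  0.        ,   0.        ,   1.        ]]), 'dist_coeffs': array([-0.02393681,  0.        ,  0.        ,  0.        ,  0.        ]), 'R': array([[-1.84899586e-03, -9.99853205e-01,  1.70337876e-02],
       [-9.97040679e-01,  5.34148565e-04, -7.68739147e-02],
       [ 7.68535314e-02, -1.71255187e-02, -9.96895306e-01]]), 't': array([ -33.56551598,  555.47011001, 1143.92538062])}
wrist {'intrinsics': array([[395.13871245,   0.        , 317.14705137],
       [  0.        , 395.13871245, 237
[... 351 characters left out ...]
.30844638])}
{'t': 0.15, 'joint_pos': array([ 1.27609406,  0.32166007, -0.07009678,  1.45139612,  0.02259301,
        1.37081136, -0.05686275]), 'dq': array([-0.00080107, -0.00375522, -0.00068694, -0.00478387,  0.00064416,
        0.00153348, -0.00015946]), 'tau': array([ 3.35097875e-04, -4.91797507e+01, -4.04768586e-01, -3.12875926e+01,
       -6.40281150e-02,  4.04272915e-02,  9.77729701e-05]), 'tool_pos': array([ 197.47817186, -619.11434758,  403.90721117]), 'tool_rot': array([ 9.88098021e-01,  1.53823752e-01, -1.52010509e-04, -7.28355582e-04]), 'wrist_force': array([0.26136041, 0.58806221, 0.25693342]), 'torque': array([-0.01955708,  0.05823434, -0.00158833]), 'width': 86.73776544346022}
```

View pics/scene0.png

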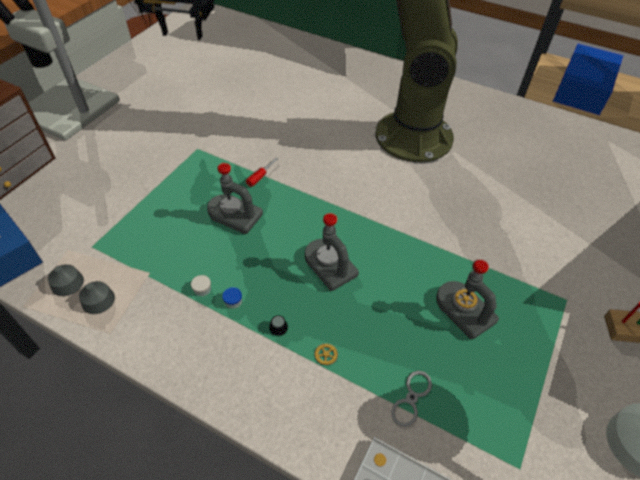

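View pics/top0.png

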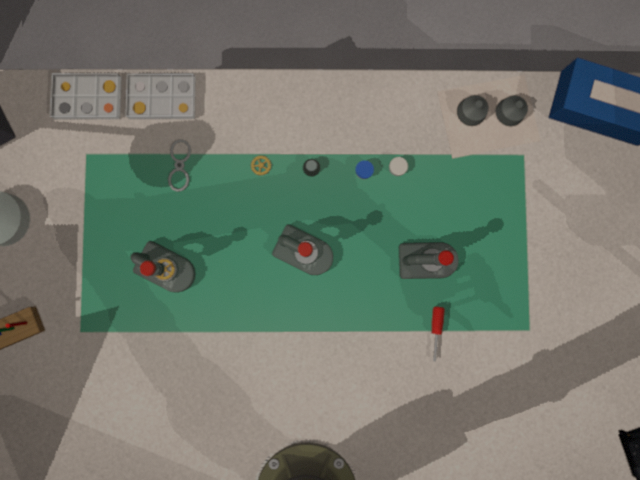

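View pics/wrist0.png

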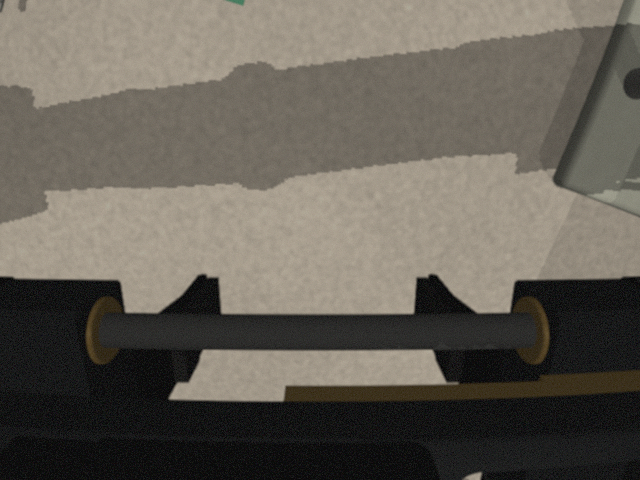

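The scene view shows the brass wheel on the right-hand press (wheel 466,298, cap 480,267). In the top view that is the left press (cap 147,268). The wrist view shows only bench. Next I'll measure the caps.

```bash
cat > h.py <<'E'
from bench import env,get_image,camera_info
import cv2,numpy as np
def ray(c,uv):
    p=cv2.undistortPoints(np.array([[uv]],float),c['intrinsics'],c['dist_coeffs'])[0,0]
    R=np.array(c['R']);C=-R.T@np.array(c['t']);return C,R.T@np.array([p[0],p[1],1])
def onz(c,uv,z):
    C,d=ray(c,uv);return C+d*(z-C[2])/d[2]
def tri(a,b):
    A=np.zeros((3,3));B=np.zeros(3)
    for C,d in (a,b):
        d=d/np.linalg.norm(d);P=np.eye(3)-np.outer(d,d);A+=P;B+=P@C
    return np.linalg.solve(A,B)
def red(im,amin=40):
    h=cv2.cvtColor(im,cv2.COLOR_BGR2HSV)
    m=((h[...,0]<8)|(h[...,0]>172))&(h[...,1]>150)&(h[...,2]>90)
    n,l,s,c=cv2.connectedComponentsWithStats(m.astype(np.uint8))
    return [(c[i].round(1),s[i]) for i in range(1,n) if s[i][4]>amin]
E
python3 - <<'E'
from h import *
for n in("scene","top"):
    im=cv2.imread(f"pics/{n}0.png");c=camera_info(n)
    for ce,s in red(im): print(n,ce,s,onz(c,ce,156).round(1))
cs,ct=camera_info("scene"),camera_info("top")
R={n:red(cv2.imread(f"pics/{n}0.png")) for n in("scene","top")}
for a,_ in R["scene"]:
  for b,_ in R["top"]:
    X=tri(ray(cs,a),ray(ct,b)); 
    if 130<X[2]<180: print(a,b,X.round(1))
# wheel and neck
im=cv2.imread("pics/top0.png");cv2.imwrite("pics/t1.png",cv2.resize(im[220:310,100:220],None,fx=6,fy=6,interpolation=2))
im=cv2.imread("pics/scene0.png");cv2.imwrite("pics/s1.png",cv2.resize(im[245:345,420:520],None,fx=6,fy=6,interpolation=2))
E
```

```text
scene [223.9 168. ] [218 163  12  11 101] [ 511.1 -272.9  156. ]
scene [256.2 176.2] [247 168  19  18 163] [ 497.5 -196.9  156. ]
scene [330.  218.9] [324 214  13  12 119] [527.6   1.2 156. ]
scene [480.9 265.8] [474 260  14  13 135] [490.7 305.6 156. ]
top [304.9 248.9] [298 243  14  13 144] [522.9   1.1 156. ]
top [445.6 257.4] [439 251  15  14 171] [ 506.  -273.5  156. ]
top [146.8 268. ] [140 261  14  15 161] [486.1 306.8 156. ]
top [437.2 319.8] [432 307  12  27 273] [ 385.2 -254.9  156. ]
[223.9 168. ] [445.6 257.4] [ 506.6 -275.7  151. ]
[256.2 176.2] [445.6 257.4] [ 492.2 -243.3  141.6]
[330.  218.9] [304.9 248.9] [5.235e+02 3.000e-01 1.514e+02]
[480.9 265.8] [146.8 268. ] [486.6 306.8 151.9]
```

View pics/t1.png

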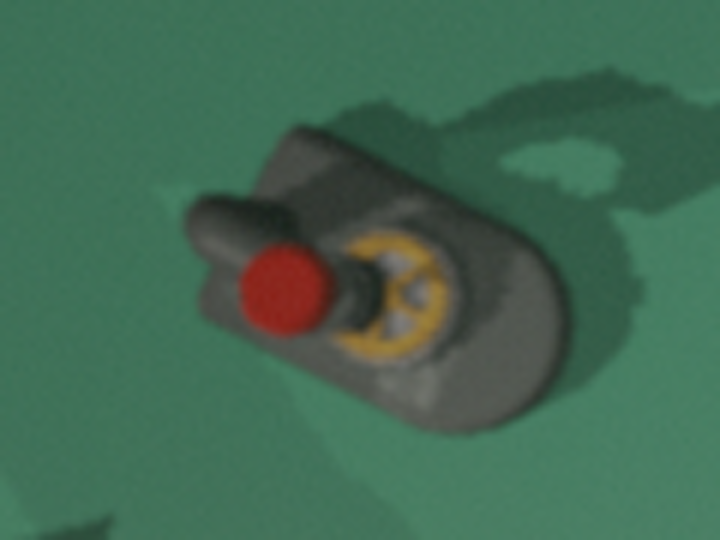

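View pics/s1.png

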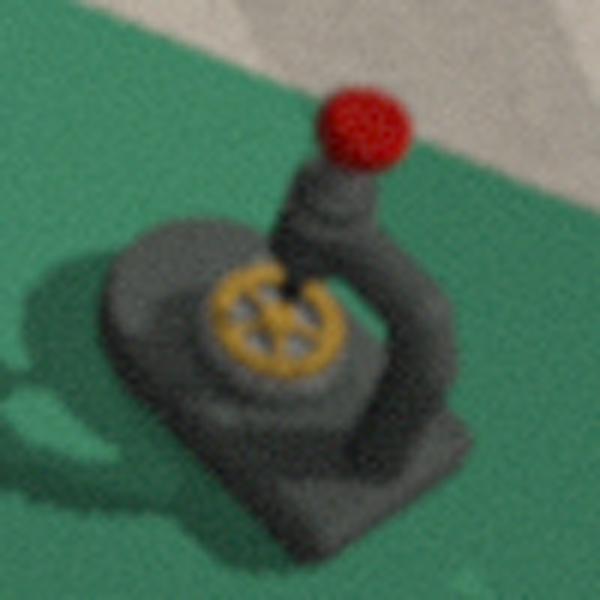

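press_a is confirmed: the wheel is visible on its anvil in both views. The cap triangulates to about (486.5, 306.8), and the height of 152 mm fits a cap spanning 147–161. I'll swing round the base on an arc with the fingers shut, since a straight line would pass too close to the base.

```bash
python3 -m pendant '[[[0.3,0,-0.1],[0,0,-0.02],0],[[0.6,0,-0.2],[0,0,-0.04],0],[[1,0,0],[0,0,-0.062],0],[[1,0,0],[0,0,-0.062],0],[[1,0,0],[0,0,-0.062],0]]' 5; python3 -c "
from h import *;o=env.get_obs();print(o['joint_pos'],o['dq'])"
```

```text
t: 0.57
tool_pos: [344.5, -555.8, 418.0]
tool_rot: [0.961, 0.277, 0.001, 0.001]
wrist_force: [1.1, 0.5, 0.8]
width: 61.4
[ 1.11461973  0.32889039 -0.17943922  1.41779832  0.05694738  1.39810338
 -0.0745481 ] [-0.49883525  0.04919883 -0.33207551 -0.04124787  0.11232954  0.01537394
 -0.06713235]
```

```bash
for i in 1; do python3 -m pendant '[[[1,0,0],[0,0,-0.062],0],[[1,0,0],[0,0,-0.062],0],[[1,0,0],[0,0,-0.062],0],[[1,0,0],[0,0,-0.062],0],[[1,0,0],[0,0,-0.062],0]]'; done; python3 -c "
from h import *;o=env.get_obs();print(o['joint_pos'])"
```

```text
t: 0.98
tool_pos: [499.3, -429.0, 417.8]
tool_rot: [0.906, 0.423, 0.001, 0.0]
wrist_force: [0.3, -0.3, -0.3]
width: 28.3
[ 0.90751362  0.34941437 -0.3114529   1.40167365  0.10509125  1.40537756
 -0.10157521]
```

```bash
python3 -m pendant '[[[1,0,0],[0,0,-0.062],0],[[1,0,0],[0,0,-0.062],0],[[1,0,0],[0,0,-0.062],0],[[1,0,0],[0,0,-0.062],0],[[1,0,0],[0,0,-0.062],0]]'; python3 -c "
from h import *;o=env.get_obs();print(o['joint_pos'])"
```

```text
t: 1.4
tool_pos: [607.5, -261.7, 417.8]
tool_rot: [0.83, 0.557, 0.001, 0.0]
wrist_force: [0.3, 0.1, 0.4]
width: 1.5
[ 0.69684794  0.37167417 -0.43871435  1.38884264  0.15543183  1.41366725
 -0.12784785]
```

```bash
python3 -m pendant '[[[1,-0.15,0],[0,0,-0.064],0],[[1,-0.15,0],[0,0,-0.064],0],[[1,-0.15,0],[0,0,-0.064],0],[[1,-0.15,0],[0,0,-0.064],0],[[1,-0.15,0],[0,0,-0.064],0]]'; python3 -m pendant '[[[1,-0.15,0],[0,0,-0.066],0],[[1,-0.15,0],[0,0,-0.066],0],[[1,-0.15,0],[0,0,-0.066],0],[[0.7,-0.15,0],[0,0,-0.06],0],[[0.3,-0.1,0],[0,0,-0.03],0]]'; python3 -m pendant '[[[0,0,0],[0,0,0],0]]'
python3 - <<'E'
from h import *
o=env.get_obs();print(o['joint_pos'],o['tool_pos'],o['tool_rot'])
cv2.imwrite("pics/w1.png",get_image("wrist"))
E
```

```text
t: 1.82
tool_pos: [629.6, -61.1, 417.9]
tool_rot: [0.731, 0.683, 0.001, 0.0]
wrist_force: [-0.1, -0.2, 0.8]
width: 0.5
t: 2.23
tool_pos: [594.7, 99.9, 418.0]
tool_rot: [0.623, 0.782, 0.001, -0.001]
wrist_force: [0.2, 0.9, -0.2]
width: 0.2
t: 2.32
tool_pos: [595.0, 97.3, 417.8]
tool_rot: [0.625, 0.781, 0.001, -0.0]
wrist_force: [-0.2, 0.2, 0.0]
width: 0.5
[ 0.3684744   0.28259925 -0.69612261  1.5359852   0.18186879  1.38846219
 -0.11921761] [595.03519992  97.26802979 417.78670939] [ 6.24519283e-01  7.81009115e-01  6.36044732e-04 -1.52140936e-04]
```

View pics/w1.png

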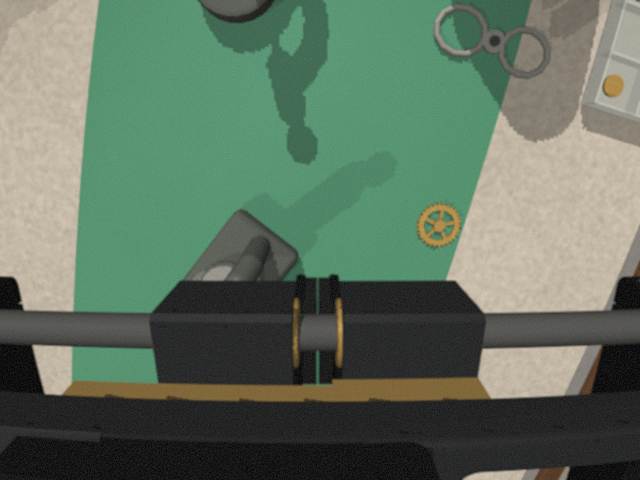

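The fingers are shut and clear of everything, and press_a is coming into view at the top. I'll move closer and refine the cap position with the wrist camera.

```bash
python3 -m pendant '[[[0.5,-0.4,0],[0,0,0],0],[[0.9,-0.4,0],[0,0,0],0],[[0.9,-0.4,0],[0,0,0],0],[[0.5,-0.3,0],[0,0,0],0],[[0,0,0],[0,0,0],0]]';python3 -m pendant '[[[0,0,0],[0,0,0],0],[[0,0,0],[0,0,0],0]]'
python3 - <<'E'
from h import *
o=env.get_obs();print(o['tool_pos'],o['tool_rot'])
c=camera_info("wrist");im=get_image("wrist")
cv2.imwrite("pics/w2.png",im)
for ce,s in red(im,200): print(ce,s,onz(c,ce,161))
print(-c['R'].T@c['t'])
E
```

```text
t: 2.78
tool_pos: [512.2, 191.7, 417.5]
tool_rot: [0.627, 0.779, 0.0, -0.0]
wrist_force: [-0.0, 0.9, 0.8]
width: 0.5
t: 2.95
tool_pos: [516.2, 185.8, 416.8]
tool_rot: [0.63, 0.776, -0.0, 0.001]
wrist_force: [0.5, -0.7, -0.4]
width: 0.4
[516.17736819 185.77838008 416.79220719] [ 6.30179595e-01  7.76448890e-01 -3.08748965e-04  8.39550731e-04]
[311.1  38. ] [ 286   11   52   56 2230] [487.09466567 304.71035607 161.        ]
[500.29751589 256.98178227 396.35296849]
```

View pics/w2.png

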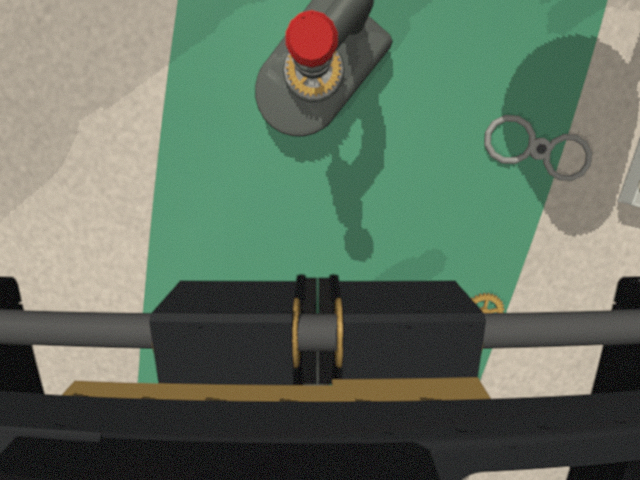

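The wrist view puts the cap at pixel (311, 38), which is about (487, 305.5). That agrees with the other views to about 2 mm. Moving above it.

```bash
python3 -m pendant '[[[0.5,0,0],[0,0,0],0],[[0.9,-0.05,0],[0,0,0],0],[[0.9,-0.05,0],[0,0,0],0],[[0.5,0,0.3],[0,0,0],0],[[0.3,0,0.5],[0,0,0],0]]';python3 -m pendant '[[[0,0,0],[0,0,0],0],[[0,0,0],[0,0,0],0],[[0,0,0],[0,0,0],0]]'
python3 - <<'E'
from h import *
from scipy.spatial.transform import Rotation as Ro
o=env.get_obs();R=Ro.from_quat(o['tool_rot']).as_matrix();p=o['tool_pos']
tip=p+R[:,2]*182
print(p,R[:,2],tip,'delta tool/40',R.T@(np.array([487,306,161])-tip)/40)
for n in("scene","top"):
    im=get_image(n);cv2.imwrite(f"pics/{n}3.png",im)
im=cv2.imread("pics/scene3.png")[150:350,400:600];cv2.imwrite("pics/s3.png",cv2.resize(im,None,fx=3,fy=3))
E
```

```text
t: 3.42
tool_pos: [485.3, 311.1, 386.3]
tool_rot: [0.628, 0.778, 0.002, 0.0]
wrist_force: [-0.0, -0.3, -0.4]
width: 0.3
t: 3.67
tool_pos: [486.4, 307.0, 384.9]
tool_rot: [0.63, 0.777, -0.0, 0.0]
wrist_force: [-0.1, -0.5, -0.2]
width: 0.6
[486.38053776 307.00308526 384.91918999] [ 7.20076467e-05 -7.93936137e-04 -9.99999682e-01] [486.39364315 306.85858888 202.91924782] delta tool/40 [-0.02330614  0.01049009  1.047999  ]
```

View pics/s3.png

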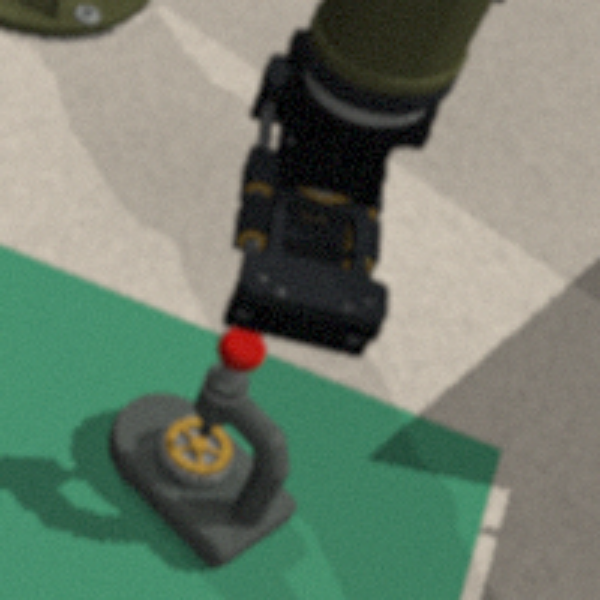

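View pics/top3.png

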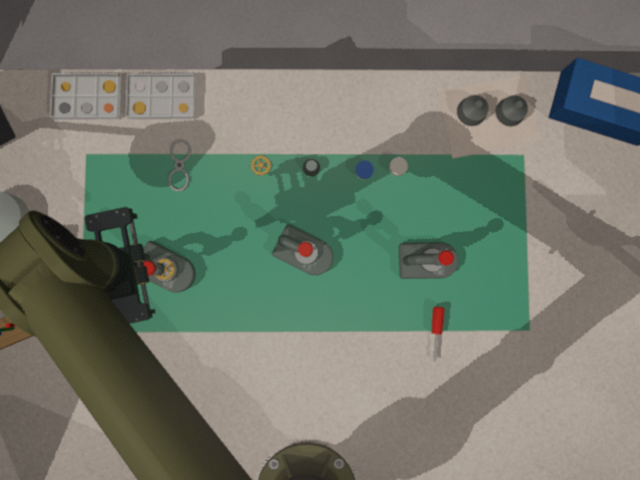

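Run:
```python
from h import *
from scipy.spatial.transform import Rotation as Ro
o=env.get_obs();R=Ro.from_quat(o['tool_rot']).as_matrix();p=o['tool_pos']
c=camera_info("scene");im=cv2.imread("pics/scene3.png")
im=cv2.resize(im[150:350,400:600],None,fx=4,fy=4,interpolation=2)[:600]
def P(c,X):
    return cv2.projectPoints(np.array([X],float),cv2.Rodrigues(c['R'])[0],c['t'],c['intrinsics'],c['dist_coeffs'])[0][0,0]
def dot(X,col):
    q=(P(c,X)-[400,150])*4;cv2.circle(im,tuple(int(v) for v in q),4,col,-1);print(q)
dot(p+R@[0,0,182],(0,255,255));dot(p+R@[0,0,113],(0,255,0));dot([487,306,161],(255,0,0))
for y in(-95,95): dot(p+R@[0,y,113],(255,0,255))
for y in(-15,15): dot(p+R@[0,y,182],(255,255,255))
cv2.imwrite("pics/s4.png",im)
cw=camera_info("wrist")
for z in (113,164,182): print(z,P(cw,p+R@[0,0,z]), P(cw,p+R@[0,15,z]))
cv2.imwrite("pics/w4.png",get_image("wrist"))
```

```text
[358.22206771 396.31863123]
[403.68314459 296.95185548]
[329.67277335 451.75026143]
[417.96242304 148.29992754]
[387.36217112 466.81987828]
[360.91124344 371.99615678]
[355.47900711 421.12775093]
113 [320.51241516 401.61980229] [374.14399082 401.27394561]
164 [319.45399086 318.07342034] [356.8366537 317.9714107]
182 [319.21681045 299.46125668] [352.94972987 299.38835151]
```

View pics/s4.png

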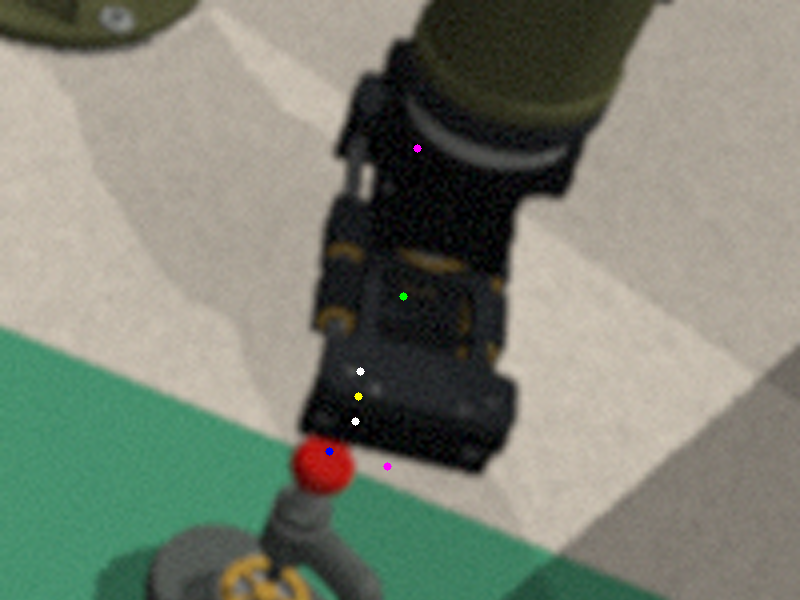

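View pics/w4.png

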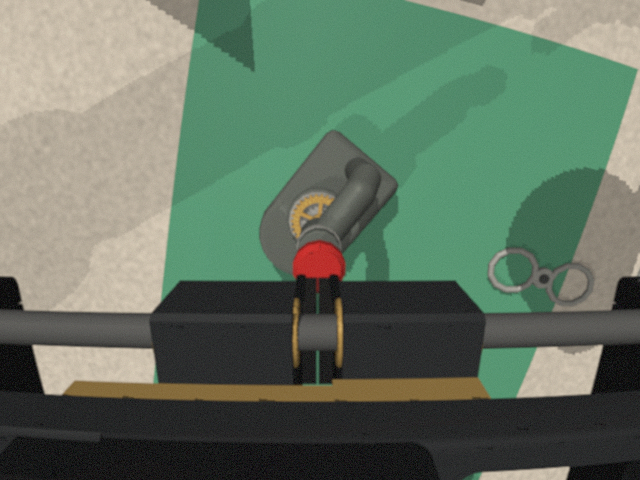

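The wide gripper body hides the fingertips in the scene view. The wrist view shows the fingers lined up with the cap (column 319), and the projected tip is within 1 mm of the cap axis. I'll descend to just above the cap.

```bash
python3 -m pendant '[[[-0.02,0.01,0.2],[0,0,0],0],[[0,0,0.3],[0,0,0],0],[[0,0,0.3],[0,0,0],0],[[0,0,0.1],[0,0,0],0],[[0,0,0],[0,0,0],0]]';python3 -m pendant '[[[0,0,0],[0,0,0],0],[[0,0,0],[0,0,0],0]]';python3 - <<'E'
from h import *
from scipy.spatial.transform import Rotation as Ro
o=env.get_obs();R=Ro.from_quat(o['tool_rot']).as_matrix();p=o['tool_pos']
tip=p+R[:,2]*182
print(tip,R[:,2],o['wrist_force'])
cv2.imwrite("pics/w5.png",get_image("wrist"))
E
```

```text
t: 4.23
tool_pos: [484.6, 307.8, 346.5]
tool_rot: [0.628, 0.778, -0.002, -0.001]
wrist_force: [0.6, 0.5, 1.4]
width: 0.2
t: 4.4
tool_pos: [485.2, 308.6, 348.9]
tool_rot: [0.628, 0.778, 0.0, 0.0]
wrist_force: [-0.1, -0.0, 0.4]
width: 0.5
[485.24169308 308.65930711 166.93460826] [ 2.49764498e-04  2.95039406e-04 -9.99999925e-01] [-0.14490778 -0.04013521  0.36266932]
```

View pics/w5.png

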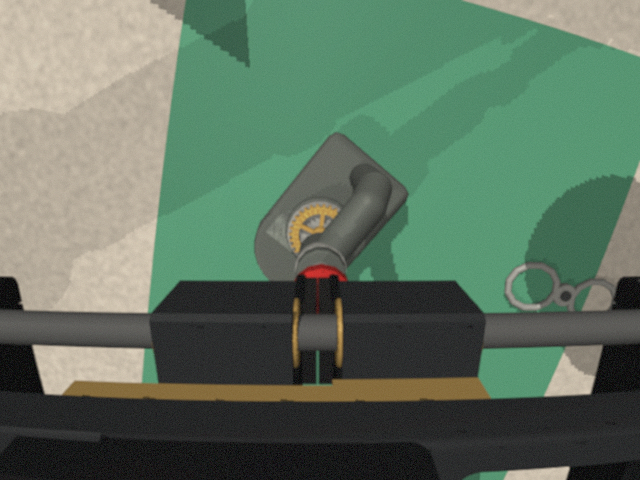

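```bash
python3 -m pendant '[[[-0.06,0.03,0],[0,0,0],0],[[0,0,0.05],[0,0,0],0],[[0,0,0.05],[0,0,0],0],[[0,0,0],[0,0,0],0]]';python3 -m pendant '[[[0,0,0.05],[0,0,0],0],[[0,0,0],[0,0,0],0],[[0,0,0],[0,0,0],0]]'; python3 -c "
from h import *
print([env.get_obs()[k] for k in('tool_pos','wrist_force')])"
```

```text
t: 4.78
tool_pos: [486.8, 306.1, 344.3]
tool_rot: [0.628, 0.778, -0.0, -0.0]
wrist_force: [-0.6, -0.5, 0.1]
width: 0.7
t: 5.03
tool_pos: [486.8, 306.3, 342.7]
tool_rot: [0.628, 0.778, -0.0, 0.0]
wrist_force: [0.3, 0.2, 1.3]
width: 0.6
[array([486.84935052, 306.29289891, 342.72025487]), array([0.29322188, 0.15139893, 1.28435043])]
```

Contact is starting (1.3 N, tip at about 161 mm), as expected. Pressing slowly from here.

```bash
python3 -m pendant '[[[0,0,0.05],[0,0,0],0],[[0,0,0.06],[0,0,0],0],[[0,0,0.06],[0,0,0],0],[[0,0,0.06],[0,0,0],0],[[0,0,0.04],[0,0,0],0]]';python3 -m pendant '[[[0,0,0],[0,0,0],0],[[0,0,0],[0,0,0],0]]'
```

```text
t: 5.45
tool_pos: [486.9, 306.4, 331.7]
tool_rot: [0.628, 0.778, 0.0, 0.0]
wrist_force: [-0.8, 0.5, 1.6]
width: 0.6
t: 5.62
tool_pos: [486.9, 306.3, 332.0]
tool_rot: [0.628, 0.778, 0.0, 0.0]
wrist_force: [0.9, -0.7, 2.5]
width: 0.5
```

```bash
python3 -m pendant '[[[0,0,0.04],[0,0,0],0],[[0,0,0.05],[0,0,0],0],[[0,0,0.05],[0,0,0],0],[[0,0,0.02],[0,0,0],0],[[0,0,0],[0,0,0],0]]';python3 -m pendant '[[[0,0,0],[0,0,0],0]]'
```

```text
t: 6.03
tool_pos: [486.9, 306.4, 325.8]
tool_rot: [0.628, 0.778, 0.0, 0.0]
wrist_force: [-0.8, -1.5, 6.7]
width: 0.7
t: 6.12
tool_pos: [486.9, 306.4, 326.0]
tool_rot: [0.628, 0.778, 0.0, 0.0]
wrist_force: [-1.2, -1.3, 6.3]
width: 0.2
```

```bash
python3 -m pendant '[[[0,0,0.03],[0,0,0],0],[[0,0,0.03],[0,0,0],0],[[0,0,0],[0,0,0],0]]';python3 -m pendant '[[[0,0,0.02],[0,0,0],0],[[0,0,0],[0,0,0],0]]'
```

```text
t: 6.37
tool_pos: [486.9, 306.4, 323.7]
tool_rot: [0.628, 0.778, 0.0, 0.0]
wrist_force: [-1.5, -1.0, 6.7]
width: 0.4
t: 6.53
tool_pos: [486.8, 306.5, 323.6]
tool_rot: [0.628, 0.778, 0.0, 0.0]
wrist_force: [-2.0, -3.0, 9.7]
width: 0.6
```

```bash
python3 -m pendant '[[[0,0,0.02],[0,0,0],0],[[0,0,0],[0,0,0],0]]';python3 -m pendant '[[[0,0,0.01],[0,0,0],0],[[0,0,0],[0,0,0],0]]'
```

```text
t: 6.7
tool_pos: [486.8, 306.5, 323.5]
tool_rot: [0.628, 0.778, 0.0, 0.001]
wrist_force: [-4.4, -3.4, 13.7]
width: 0.2
t: 6.87
tool_pos: [486.8, 306.6, 323.5]
tool_rot: [0.628, 0.778, 0.0, 0.001]
wrist_force: [-5.2, -3.4, 17.2]
width: 0.7
```

The stop is reached: the force rises sharply with no further travel, and the tip is at 141.5 mm. I'll ease off a little for gentleness and hold.

```bash
python3 -m pendant '[[[0,0,-0.02],[0,0,0],0],[[0,0,0],[0,0,0],0],[[0,0,0],[0,0,0],0],[[0,0,0],[0,0,0],0],[[0,0,0],[0,0,0],0]]';python3 - <<'E'
from h import *
im=get_image("scene")[150:350,400:600]
cv2.imwrite("pics/s6.png",cv2.resize(im,None,fx=3,fy=3))
cv2.imwrite("pics/w6.png",get_image("wrist"))
E
python3 -m pendant '[[[0,0,0],[0,0,0],0],[[0,0,0],[0,0,0],0],[[0,0,0],[0,0,0],0]]'
```

```text
t: 7.28
tool_pos: [486.8, 306.5, 323.5]
tool_rot: [0.628, 0.778, 0.0, 0.001]
wrist_force: [-2.9, -2.4, 13.1]
width: 0.5
t: 7.63
tool_pos: [486.8, 306.5, 323.6]
tool_rot: [0.628, 0.778, 0.0, 0.001]
wrist_force: [-3.4, -3.0, 13.1]
width: 0.7
```

View pics/s6.png

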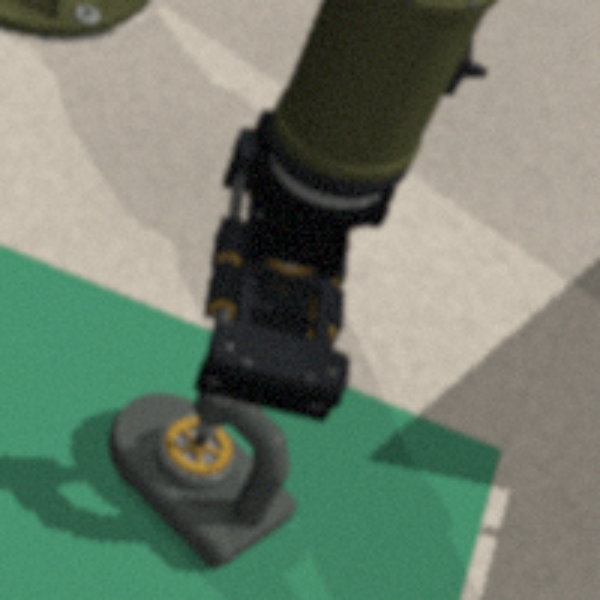

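View pics/w6.png

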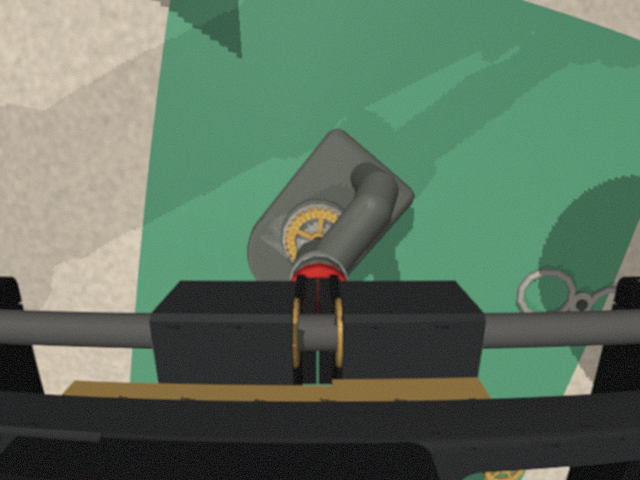

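The scene view shows the foot on the wheel's hub (crop 203,435) with the wheel centred. It has been down about 1.1 s at roughly 13 N, so I'll release slowly, straight up.

```bash
python3 -m pendant '[[[0,0,-0.06],[0,0,0],0],[[0,0,-0.1],[0,0,0],0],[[0,0,-0.1],[0,0,0],0],[[0,0,-0.15],[0,0,0],0],[[0,0,-0.15],[0,0,0],0]]';python3 -m pendant '[[[0,0,-0.15],[0,0,0],0],[[0,0,-0.2],[0,0,0],0],[[0,0,-0.5],[0,0,0],0],[[0,0,-0.8],[0,0,0],0],[[0,0,-0.5],[0,0,0],0]]';python3 -m pendant '[[[-0.5,0,-0.2],[0,0,0],0],[[-1,0,0],[0,0,0],0],[[-1,0,0],[0,0,0],0],[[-0.6,0,0],[0,0,0],0],[[0,0,0],[0,0,0],0]]';python3 -m pendant '[[[0,0,0],[0,0,0],0],[[0,0,0],[0,0,0],0],[[0,0,0],[0,0,0],0],[[0,0,0],[0,0,0],0],[[0,0,0],[0,0,0],0]]'
python3 - <<'E'
from h import *
cs,ct=camera_info("scene"),camera_info("top")
s=get_image("scene");t=get_image("top")
cv2.imwrite("pics/s7.png",s);cv2.imwrite("pics/t7.png",t)
for a,_ in red(s):
  print(a,_)
  for b,_ in red(t):
    X=tri(ray(cs,a),ray(ct,b))
    if 130<X[2]<180: print(a,b,X.round(1))
s0=cv2.imread("pics/scene0.png")
cv2.imwrite("pics/cmp.png",np.hstack([cv2.resize(q[245:345,420:520],None,fx=4,fy=4,interpolation=2) for q in(s0,s)]))
print(env.get_obs()['wrist_force'])
E
```

```text
t: 8.05
tool_pos: [486.8, 306.2, 344.4]
tool_rot: [0.628, 0.778, -0.0, -0.0]
wrist_force: [-0.0, 1.3, -0.1]
width: 0.7
t: 8.47
tool_pos: [486.7, 306.5, 432.7]
tool_rot: [0.628, 0.778, 0.0, 0.0]
wrist_force: [0.6, 1.5, 1.1]
width: 0.7
t: 8.88
tool_pos: [515.0, 178.1, 438.1]
tool_rot: [0.632, 0.775, -0.002, 0.001]
wrist_force: [-0.2, -0.5, -1.1]
width: 0.3
t: 9.3
tool_pos: [512.5, 186.4, 438.3]
tool_rot: [0.627, 0.779, 0.0, -0.0]
wrist_force: [0.3, -1.0, 0.7]
width: 0.4
[223.9 167.9] [218 163  13  11 106]
[223.9 167.9] [445.7 257.4] [ 506.6 -275.8  151.2]
[256.1 176.3] [247 168  19  18 166]
[256.1 176.3] [445.7 257.4] [ 492.2 -243.6  141.2]
[329.6 219. ] [324 214  12  12 113]
[329.6 219. ] [305.  248.9] [ 5.237e+02 -2.000e-01  1.510e+02]
[480.7 265.9] [474 260  14  13 143]
[ 0.3475942  -0.25829074  0.40361692]
```

View pics/cmp.png

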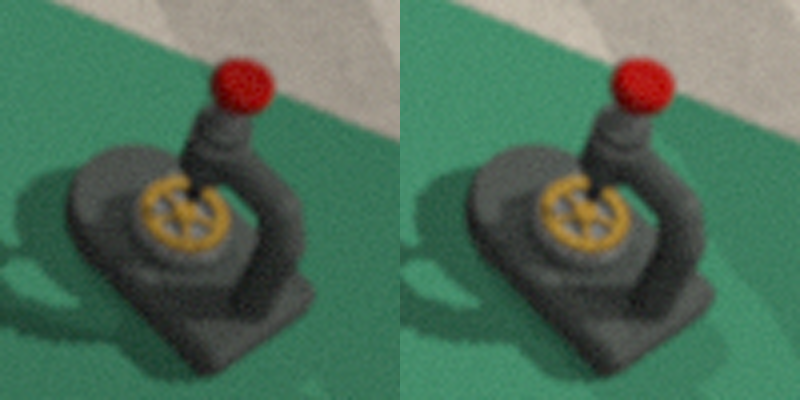

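View pics/s7.png

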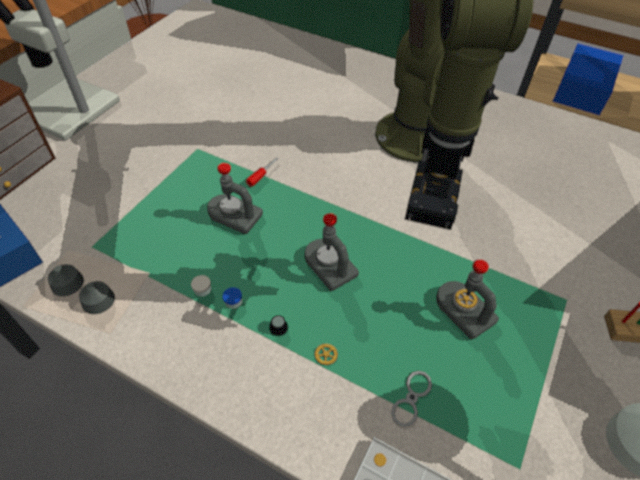

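The cap is back at its first pixel (480.7, 265.9 now, 480.9, 265.8 before). The wheel and the loose things look unchanged and the arm is clear, so I'm handing the job in.

```bash
python3 -c "
from bench import env
print(env.job_done())"
```

```text
the job is handed in; nothing more can be done
None
```

I pressed the red cap of press_a, the press with the brass wheel, all the way down with the shut fingertips and held it for about 1.1 s. I then let it spring back and withdrew, handing the job in at about 9.4 s.

- **Press:** the force followed the expected curve until the stop, which I met with the fingertips at about 141.5 mm. Beyond that the force rose with no further travel. It peaked at 17 N while I confirmed the stop, more than the 7–8 N needed, and I held at about 13 N. A picture taken during the hold showed the foot on the wheel's hub.
- **After release:** in the scene view the cap is back within 0.2 px of where it started. The wheel, the other two presses and the loose things look unmoved, and the wrist force is near zero.
- **What I could not check:** the arm hid press_a's cap from the top camera, so its rest height was confirmed from the scene view only.
- **Disagreements:** the cap position from the different cameras agreed to about 2 mm. The fingertips wandered 2–3 mm while hovering, and I corrected that before contact.

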